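Fold the key panel down and shut the vehicle key box

TASK

Close up the vehicle key box on the dispatch desk: with closed fingertips, push the upright aluminium key panel over and press it fully down into the box, and only then swing the blue lid over it and press the lid fully shut. Only push: do not pinch or slam either part, leave the key fob in the box and the things on the desk where they are, and finish with the hand clear.

Things in the scene. Friction and masses are not known exactly. Their poses are not given: they have to be found in the camera images.
- keybox: grey steel key box, open on top, fixed to the desk: 200 mm along its x, 210 mm along its y, 85 mm tall, walls 5 mm. Origin: centre of its underside, on the desk. Its x points roughly away from the robot, y roughly to the robot's left, z up
- panel (a joint): angle (rad) of the aluminium key panel, 125 mm long, 180 wide, 5 thick, hinged along the box's y near the wall closest to the robot. 0 = flat in the box (top face 18 mm below the rim), 1.57 = upright, up to 1.8 = leaning to the robot; folds down away from the robot. Mass 0.25 kg +-25%; friction hinge 0.22 N m: stays where left, takes 1 to 4 N at its free edge.
- panel_hinge (a point): panel's hinge line, at mid width, in the plane of the panel's key-side face: 85 mm from the box's centre towards the robot (box -x), 62 mm above the desk. Its x runs along the panel from the hinge to the free edge, its z is the normal of the plain pushed face, which lies 5 mm from this point along z; y along the hinge. The face has an orange band at the free edge
- panel_edge (a point): middle of the panel's free edge, on the plain face, 125 mm from the hinge; same axes as panel_hinge
- lid (a joint): angle (rad) of the blue lid, a plate 200 mm along the box's x, 210 from hinge to free edge, 8 thick, hinged on the rim of the box's left wall (+y). 0 = shut on the rim, 1.57 = upright, up to 1.9 = leaning out left; shuts towards box -y. Mass 0.45 kg +-25%; friction hinge 0.65 N m: stays where left, takes 1 to 7 N near its free edge. An upright panel blocks it
- lid_hinge (a point): lid's hinge line at mid length, on the inner face: 105 mm from the box's centre along box +y, 85.5 mm above the desk. Its -y runs along the lid from the hinge to the free edge, its z is the normal of the outer blue face, which lies 8 mm from this point along z; its x is along the hinge
- lid_edge (a point): middle of the lid's free edge, on the outer face, 210 mm from the hinge; same axes as lid_hinge. An orange strip marks this edge
- fob: loose black key fob 30 x 56 x 12 mm lying on the box's floor near the wall away from the robot, beyond the folded panel's reach; origin under its centre. Leave it there
- mug: white mug, radius 38 mm, 85 mm tall, standing beside the box (left or right). Leave alone; origin under its centre
- stapler: red and black stapler 120 x 34 x 44 mm, beside the box (left or right). Leave alone; origin under its centre
- tape: roll of tan tape lying flat, outer radius 45 mm, 24 mm tall, beside the box (left or right). Leave alone; origin under its centre
- marker: yellow marker 25 x 140 x 14 mm lying between the robot and the box. Leave alone; origin under the yellow barrel's centre
- radio: black hand-held radio standing upright, 55 x 35 mm, 160 mm tall with its aerial, to the robot's left. Leave alone; origin under its centre
- pencup: dark steel pen cup, radius 40 mm, 95 mm tall, to the robot's left. Leave alone; origin under its centre

How it is judged:
By the outcome, as a careful person would: the job done as asked, in the order asked, and still so for the second after the job is handed in, with the robot touching nothing.
It also fails if it takes over 64 s, if anything falls off the work surface, if the arm or the gripper's body presses on something with over 40 N, if the wrist force passes 120 N, or if a joint passes its speed limit or range.

ROBOT

A 7-joint arm with a two-finger parallel gripper is mounted at the origin on the work surface. World frame = base frame: x ahead of the robot, y to its left, z up, the work surface at z = 0. Lengths are in m, angles in rad, forces in N, time in s.
With the tool pointing down it reaches from about 0.4 to 0.85 m from the base axis. Payload 4.5 kg.
Tool frame: the origin (TCP) lies at the very end of the fingers, on their centre line; the grasp point (between the pads) lies 19 mm behind it (tcp_to_grasp is the z of the grasp point in the tool frame, in m); z points along the fingers, y is the line along which they close (so a half turn about z gives the same grasp; the last joint's range is limited). The gripper opens to 88 mm and grips with 3 to 60 N. Pads are 18 mm wide; open, the fingers measure 123 mm over their backs; the gripper's body (75 mm by 187 mm) begins 45 mm behind the grasp point.
Start: joints at [1.383, 0.689, -0.195, 1.565, 0.157, 0.902, -0.215], TCP at [0.138, -0.61, 0.239] pointing down, gripper open.
Joint ranges: [-3.01, 3.01], [-0.46, 2.08], [-1.47, 1.51], [0.13, 2.56], [-1, 4.14], [0.04, 2.09], [-2.66, 2.66]. Speed limits (rad/s): [2.57, 2.57, 3.14, 3.14, 3.14, 3.14, 3.14].

INTERFACE

Orientations are given as a unit quaternion [x, y, z, w].
In Python, from plant import * gives the robot as it stands. The module is installed in compiled form; this text tells all that it offers.
- The arm moves only by the shell command python3 -m jog 'ROWS' [OPENING] [FORCE]. ROWS is JSON, a list that holds one entry, the list of rows, each a list of 6 numbers: the shift along the tool's x, y, z in m, then the turn, a rotation vector about the tool's x, y, z in rad. In form: [[[dx, dy, dz, ax, ay, az], ...]]. A call has 1 to 12 rows; each row shifts and turns the commanded pose from where the row before left it, along the tool's axes as they then stand; what a row does not reach is not made up. A row lasts 1/8 s, in which the tool goes at most 62.5 mm and 10.7 degrees, less where a joint would pass 70% of its speed; a pose out of reach is approached as far as the arm can. A call with a gripper value outside its range is refused whole. OPENING is the finger opening in m, from 0 to 0.0881, set as the call begins (- or left out, the last holds). The fingers move at their own pace and stop on an object; FORCE is the grip in N (left out, the last holds). Time passes only in rows, so rows that do not move let the fingers close. It gives the time, the measured TCP pose, the force, the opening and the grip force at its end, in the units of the state.
- get_state(): the state, without advancing time (a new reading comes with each control period).
- snapshot(name): name is "scene" or "top"; returns a dict with "frame" (400x640x3 uint8, red, green, blue), "mtx" (3x3 intrinsics, pixels), "xyz" and "orientation" of the camera in the world. Camera axes: x right, y down, z forward; pixel columns grow to the right and rows downward; lengths in m; the calibration is good to about 2 mm. A picture is of the moment at which its call begins. There is no depth.
- finish_job(): hands the job in; it is judged then, once.
The state is a dict: "clock": time; "q": joint angles; "qd": joint speeds; "joint_torque": joint torques, N m; "tool_pos": TCP position; "eef_rot": TCP orientation; "contact_force": force on the tool from outside, world axes, zero at the start; "moment": the same for the moment, N m; "opening": opening from 0.0 (shut) to 1.0 (fully open); "finger_force": force on a finger pad.
Only numpy, scipy, OpenCV 4.12 (cv2) and the standard library are available. Lean on these libraries where they do the work, as an engineer would, in place of code of your own. Each camera call takes 0.05 s, during which the arm holds its last target. There are 200 camera calls.

## Working session

There is one attempt and no reset: what is moved stays moved. The work goes in short steps, Python scripts to look and compute and a shell command to move; the robot and the scene stay as the last step left them, time stands still between calls to the robot, and variables do not carry over. Pictures are saved under pics/ and viewed, at most 10 in all, crops included, and the job is handed in when it is done.

```bash
mkdir -p pics
python3 - <<'E'
from plant import *
import cv2
s=get_state()
for k in("clock","tool_pos","eef_rot","contact_force","opening"):print(k,s[k])
for n in("scene","top"):
    d=snapshot(n);cv2.imwrite(f"pics/{n}0.png",cv2.cvtColor(d["frame"],cv2.COLOR_RGB2BGR));print(n,d["mtx"],d["xyz"],d["orientation"])
E
```

```text
clock 0.0
tool_pos [ 0.13728834 -0.60911474  0.23792478]
eef_rot [ 9.93851296e-01  1.10719604e-01 -1.73317890e-04 -8.60860839e-04]
contact_force [ 0.61395112 -0.34767677 -0.35547438]
opening 1.0000504502340213
scene [[381.20643814   0.         316.35428244]
 [  0.         381.20643814 200.6516071 ]
 [  0.           0.           1.        ]] [ 0.87195412 -0.49316     0.78768828] [ 0.90391805  0.21839402 -0.09522516 -0.35520188]
top [[368.37127746   0.         315.41177413]
 [  0.         368.37127746 205.33339567]
 [  0.           0.           1.        ]] [0.47341081 0.08164739 1.18133775] [-0.69769224  0.71455696 -0.03765583  0.03487011]
```

View pics/scene0.png

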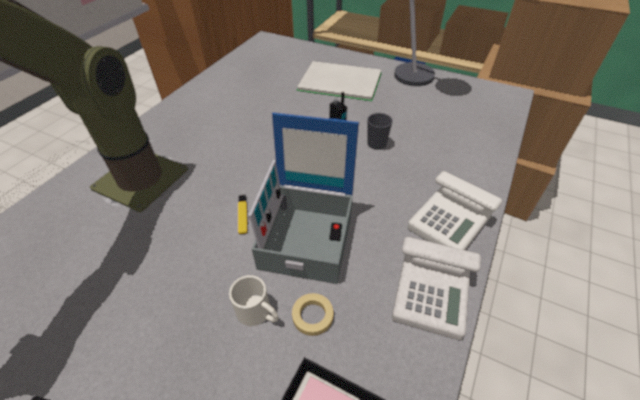

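View pics/top0.png

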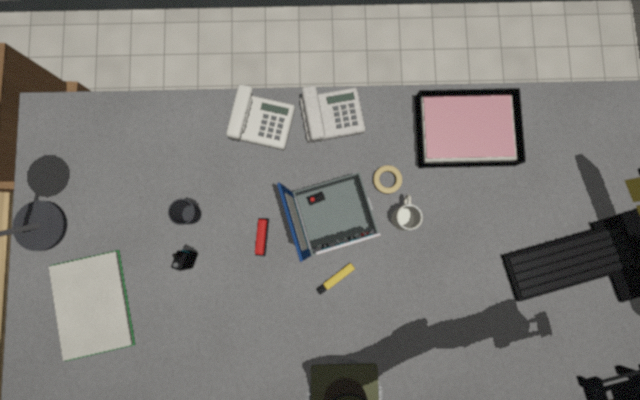

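The scene view shows the box at about (305,235), the panel upright on its left, the blue lid upright at (315,150), and the mug (250,300) and tape (313,313) to the right. The top view shows the box at about (330,215), with the stapler to its left at (261,237) and the marker nearer the robot at (336,278). I'll zoom in for corners.

Run:
```python
import cv2
a=cv2.imread("pics/top0.png")[160:280,240:440];cv2.imwrite("pics/t1.png",cv2.resize(a,None,fx=4,fy=4,interpolation=cv2.INTER_CUBIC))
a=cv2.imread("pics/scene0.png")[105:285,225:375];cv2.imwrite("pics/s1.png",cv2.resize(a,None,fx=3.33,fy=3.33,interpolation=cv2.INTER_CUBIC))
```

```text
(no output)
```

View pics/t1.png

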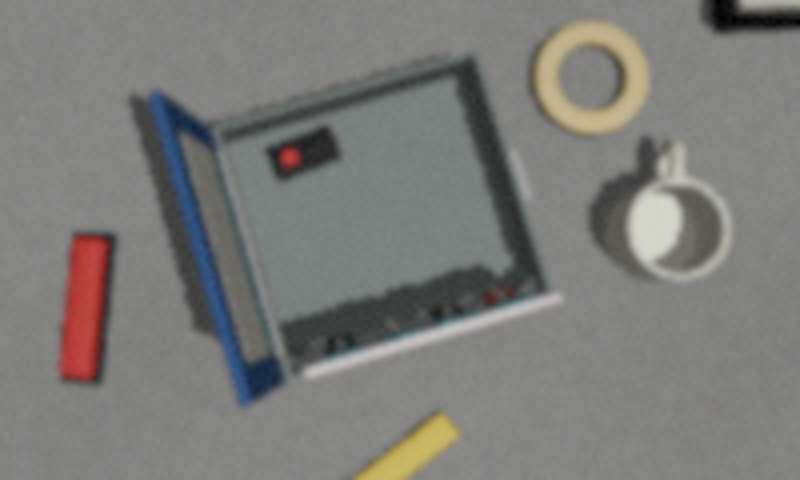

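View pics/s1.png

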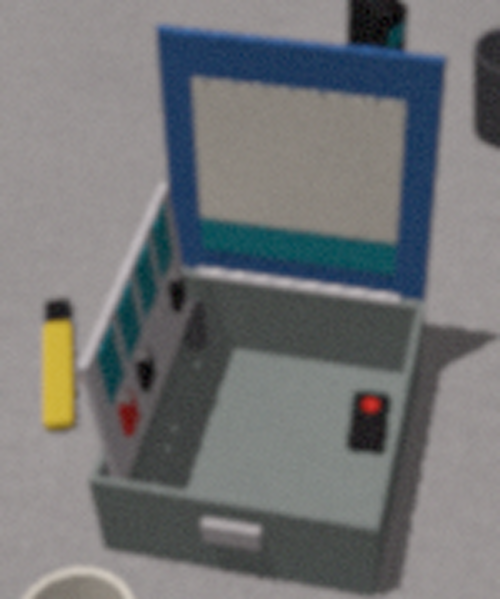

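The crops give sharp corners (box rim, lid and panel free edges) in both views; I'll fit box pose and both angles to them.

```bash
cat > h.py <<'E'
from plant import *
import numpy as np, cv2
from scipy.spatial.transform import Rotation as R
from scipy.optimize import least_squares
def proj(d,P):
    c=(np.atleast_2d(P)-d["xyz"])@R.from_quat(d["orientation"]).as_matrix()
    p=c@np.array(d["mtx"]).T
    return p[:,:2]/p[:,2:]
def onplane(d,uv,z):
    r=R.from_quat(d["orientation"]).as_matrix()@np.linalg.solve(d["mtx"],[*uv,1]);o=np.array(d["xyz"]);return o+r*(z-o[2])/r[2]
def world(b,p): c,s=np.cos(b[2]),np.sin(b[2]);p=np.array(p);return np.array([b[0]+c*p[0]-s*p[1],b[1]+s*p[0]+c*p[1],p[2]])
def pan(t,r,y,n=.005): return [-.085+r*np.cos(t)-n*np.sin(t),y,.062+r*np.sin(t)+n*np.cos(t)]
def lid(t,r,x,n=.008): return [x,.105-r*np.cos(t)+n*np.sin(t),.0855+r*np.sin(t)+n*np.cos(t)]
E
python3 - <<'E'
from h import *
T,S=snapshot("top"),snapshot("scene")
def model(b):
    w=lambda p:world(b,p);t,l=b[3],b[4]
    tp=[w([.1,-.105,.085]),w([.1,.105,.085]),w(lid(l,.21,.1)),w(lid(l,.21,-.1)),w(pan(t,.125,-.09)),w(pan(t,.125,.09))]
    sp=[w([-.1,-.105,.085]),w([.1,-.105,.085]),w([-.1,-.105,0]),w([.1,-.105,0]),w(lid(l,.21,-.1)),w(lid(l,.21,.1)),w(pan(t,.125,.09)),w(pan(t,.125,-.09))]
    return np.vstack([proj(T,tp),proj(S,sp)])
uv=np.array([[358.5,174.25],[292.75,191.75],[278.25,183],[300.75,261.25],[380.5,234.25],[317,253.75],
[252.9,249.1],[339.1,263.6],[257.1,269.6],[337,283.1],[273,113.4],[358,122.4],[274.5,160.5],[250.2,213.7]])
f=least_squares(lambda b:(model(b)-uv).ravel(),[.5,.08,.2,1.5,1.6],loss="soft_l1")
print(f.x.round(4));print((model(f.x)-uv).round(1).tolist())
np.save("b.npy",f.x);b=f.x
print("pan edge",world(b,pan(b[3],.125,0)),"hinge",world(b,pan(b[3],0,0)));print("lid edge",world(b,lid(b[4],.21,0)),"hinge",world(b,lid(b[4],0,0)))
for n,p,z in(("mug",(410,215),.085),("tape",(388,180),.024),("stapler",(261.5,237),.044),("marker",(338,277),.014),("radio",(184,257),.1),("cup",(184,211),.095)):print(n,onplane(T,p,z).round(3))
s=get_state();print(R.from_quat(s["eef_rot"]).as_matrix().round(3))
E
```

```text
[0.5624 0.0156 0.2738 1.6078 1.6471]
[[0.6, -3.1], [-0.2, -0.5], [-0.3, -0.9], [1.0, 0.1], [-0.1, -0.8], [-0.5, -0.6], [-1.2, -0.5], [-0.3, -0.6], [-0.5, -0.3], [0.8, 0.3], [-1.5, -1.5], [1.0, -1.1], [-0.8, -1.2], [-0.6, 0.8]]
pan edge [ 0.47127705 -0.00999267  0.18672947] hinge [ 0.47572912 -0.00874252  0.06181503]
lid edge [0.52750419 0.13976835 0.29427929] hinge [0.53183158 0.12435759 0.08489022]
mug [ 0.551 -0.206  0.085]
tape [ 0.668 -0.157  0.024]
stapler [0.497 0.244 0.044]
marker [0.367 0.01  0.014]
radio [0.443 0.461 0.1  ]
cup [0.578 0.465 0.095]
[[ 0.975  0.22  -0.   ]
 [ 0.22  -0.975  0.001]
 [-0.    -0.001 -1.   ]]
```

Fit is consistent to about 1 px: box at (0.562, 0.016), yaw 0.274, panel 1.61, lid 1.65. I'll close the fingers and move to the robot side of the panel.

```bash
python3 -m jog '[[[0.0345,-0.04,0,0,0,-0.0043],[0.0345,-0.04,0,0,0,-0.0043],[0.0345,-0.04,0,0,0,-0.0043],[0.0345,-0.04,0,0,0,-0.0043],[0.0345,-0.04,0,0,0,-0.0043],[0.0345,-0.04,0,0,0,-0.0043],[0.0345,-0.04,0,0,0,-0.0043],[0.0345,-0.04,0,0,0,-0.0043],[0.0345,-0.04,0,0,0,-0.0043],[0.0345,-0.04,0,0,0,-0.0043],[0.0345,-0.04,0,0,0,-0.0043],[0,0,0,0,0,0]]]' 0 10
cat >> h.py <<'E'
def where():
    s=get_state();b=np.load("b.npy");p=s["tool_pos"];c,sn=np.cos(b[2]),np.sin(b[2]);d=p-np.array([b[0],b[1],0])
    M=R.from_euler("z",b[2]).as_matrix().T@R.from_quat(s["eef_rot"]).as_matrix()
    print("t",round(s["clock"],2),"box",np.round([c*d[0]+sn*d[1],-sn*d[0]+c*d[1],p[2]],4),"F",np.round(s["contact_force"],1),"open",round(s["opening"],3));print(M.round(3).tolist())
    return s
E
python3 -c "from h import *;where()"
```

```text
clock: 1.7
tool_pos: [0.4021, -0.087, 0.2389]
eef_rot: [0.99, 0.139, 0.001, -0.001]
contact_force: [-0.1, -0.9, 0.1]
opening: 0.004
finger_force: 0.0
t 1.7 box [-0.1821 -0.0554  0.2389] F [-0.1 -0.9  0.1] open 0.004
[[1.0, 0.005, 0.003], [0.005, -1.0, 0.001], [0.003, -0.001, -1.0]]
```

```bash
python3 -m jog '[[[0.015,-0.008,0.024,0,0,0],[0.015,-0.008,0.024,0,0,0],[0.015,-0.009,0.023,0,0,0],[0,0,0,0,0,0],[0.008,0,0,0,0,0],[0.008,0,0,0,0,0],[0.008,0,0,0,0,0],[0.008,0,0,0,0,0],[0.006,0,0,0,0,0],[0.006,0,0,0,0,0],[0.006,0,0.001,0,0,0],[0.006,0,0.001,0,0,0]]]'; python3 -c "from h import *;where()"
```

```text
clock: 3.2
tool_pos: [0.4908, -0.0402, 0.1656]
eef_rot: [0.991, 0.134, -0.0, 0.0]
contact_force: [-1.4, -0.5, 1.6]
opening: 0.006
finger_force: 1.1
t 3.2 box [-0.084  -0.0344  0.1656] F [-1.4 -0.5  1.6] open 0.006
[[1.0, -0.005, -0.0], [-0.005, -1.0, -0.0], [-0.0, 0.0, -1.0]]
```

```bash
python3 -m jog '[[[0.0055,0,0,0,0,0],[0.0055,0,0.0005,0,0,0],[0.0065,0,0.0018,0,0,0],[0.0065,0,0.0022,0,0,0],[0.0065,0,0.0025,0,0,0],[0.0065,0,0.003,0,0,0],[0.006,0,0.0035,0,0,0],[0.0058,0,0.0038,0,0,0],[0.0056,0,0.0042,0,0,0],[0.0054,0,0.0045,0,0,0]]]'; python3 -c "from h import *;where()"
```

```text
clock: 4.45
tool_pos: [0.5487, -0.0243, 0.1395]
eef_rot: [0.991, 0.134, 0.0, 0.0]
contact_force: [-2.1, 0.2, -0.2]
opening: 0.006
finger_force: 0.7
t 4.45 box [-0.024  -0.0347  0.1395] F [-2.1  0.2 -0.2] open 0.006
[[1.0, -0.005, 0.0], [-0.005, -1.0, -0.0], [0.0, 0.0, -1.0]]
```

```bash
python3 -m jog '[[[0.005,0,0.005,0,0,0],[0.0045,0,0.0052,0,0,0],[0.0043,0,0.0054,0,0,0],[0.004,0,0.0056,0,0,0],[0.0035,0,0.006,0,0,0],[0.003,0,0.0062,0,0,0],[0.0028,0,0.0064,0,0,0],[0.0025,0,0.0065,0,0,0],[0.002,0,0.0065,0,0,0],[0.0015,0,0.0065,0,0,0]]]'; python3 -c "from h import *;where()"
```

```text
clock: 5.7
tool_pos: [0.5804, -0.0156, 0.08]
eef_rot: [0.991, 0.134, 0.0, 0.0]
contact_force: [-0.9, -1.3, 0.9]
opening: 0.003
finger_force: 0.5
t 5.7 box [ 0.0089 -0.0349  0.08  ] F [-0.9 -1.3  0.9] open 0.003
[[1.0, -0.005, 0.0], [-0.005, -1.0, -0.0], [0.0, 0.0, -1.0]]
```

```bash
python3 -m jog '[[[0.001,0,0.005,0,0,0],[0,0,0.004,0,0,0],[0,0,0.003,0,0,0],[0,0,0.002,0,0,0],[0,0,0.001,0,0,0]]]'; python3 -c "from h import *;where()"
```

```text
clock: 6.32
tool_pos: [0.5816, -0.0152, 0.0673]
eef_rot: [0.991, 0.134, 0.001, 0.0]
contact_force: [-3.5, 1.2, 21.5]
opening: 0.006
finger_force: 10.8
t 6.33 box [ 0.0102 -0.0349  0.0673] F [-3.5  1.2 21.5] open 0.006
[[1.0, -0.005, 0.002], [-0.005, -1.0, -0.001], [0.002, 0.001, -1.0]]
```

The panel is bottomed: TCP z 0.0673 matches the expected 0.067, with 21 N reaction. Next I'll retract, go over the lid and down on its outer side.

```bash
python3 -m jog '[[[0,0,-0.01,0,0,0],[0,0,-0.03,0,0,0],[0,0,-0.05,0,0,0],[0,0,-0.05,0,0,0],[0,0,-0.05,0,0,0],[0,0,-0.05,0,0,0],[0,0,-0.03,0,0,0],[0,0,0,0,0,0]]]' 0 30
python3 - <<'E'
from h import *
where();d=snapshot("scene");cv2.imwrite("pics/s2.png",cv2.cvtColor(d["frame"],cv2.COLOR_RGB2BGR)[60:300,180:420].repeat(2,0).repeat(2,1))
E
```

```text
clock: 7.32
tool_pos: [0.5822, -0.0154, 0.3379]
eef_rot: [0.991, 0.134, 0.003, 0.0]
contact_force: [-0.1, -0.1, -0.2]
opening: 0.006
finger_force: 0.0
t 7.33 box [ 0.0107 -0.0351  0.3379] F [-0.1 -0.1 -0.2] open 0.006
[[1.0, -0.005, 0.005], [-0.005, -1.0, -0.001], [0.005, 0.001, -1.0]]
```

View pics/s2.png

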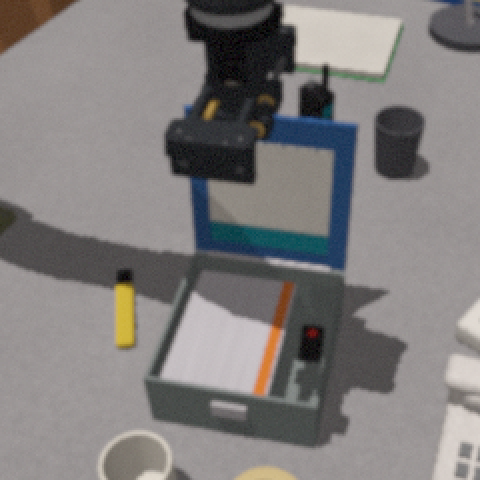

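The panel lies flat in the box with its orange band at (275,340), the fob is untouched at (312,342), and the lid is still upright. Going over the lid now.

```bash
python3 -m jog '[[[-0.002,-0.03,0,0,0,0],[-0.002,-0.045,0,0,0,0],[-0.002,-0.045,0,0,0,0],[-0.002,-0.045,0,0,0,0],[-0.002,-0.045,0,0,0,0],[0,-0.015,0,0,0,0],[0,0,0.02,0,0,0],[0,0,0.03,0,0,0],[0,0,0.02,0,0,0],[0,0,0,0,0,0]]]'; python3 -c "from h import *;where()"
```

```text
clock: 8.62
tool_pos: [0.5105, 0.1968, 0.2632]
eef_rot: [0.991, 0.133, -0.003, 0.001]
contact_force: [0.6, -0.8, -0.4]
opening: 0.005
finger_force: 0.0
t 8.62 box [-0.0009  0.1885  0.2632] F [ 0.6 -0.8 -0.4] open 0.005
[[1.0, -0.006, -0.005], [-0.006, -1.0, -0.002], [-0.005, 0.002, -1.0]]
```

```bash
python3 -m jog '[[[0,0.008,0,0,0,0],[0,0.008,0,0,0,0],[0,0.008,0,0,0,0],[0,0.006,0,0,0,0],[0,0.006,0,0,0,0],[0,0.006,0,0,0,0],[0,0.006,0,0,0,0]]]'; python3 -c "from h import *;where()"
```

```text
clock: 9.5
tool_pos: [0.5241, 0.154, 0.2658]
eef_rot: [0.991, 0.135, 0.0, -0.001]
contact_force: [-1.6, 3.5, 5.0]
opening: 0.009
finger_force: 2.1
t 9.5 box [0.0006 0.1436 0.2658] F [-1.6  3.5  5. ] open 0.009
[[1.0, -0.003, 0.001], [-0.003, -1.0, 0.002], [0.001, -0.002, -1.0]]
```

```bash
python3 -m jog '[[[0,0.007,0,0,0,0],[0,0.007,0,0,0,0],[0,0.0078,0,0,0,0],[0,0.0078,0.0004,0,0,0],[0,0.0078,0.0008,0,0,0],[0,0.0078,0.001,0,0,0],[0,0.0077,0.0014,0,0,0],[0,0.0076,0.0018,0,0,0]]]'; python3 -c "from h import *;where()"
```

```text
clock: 10.5
tool_pos: [0.5406, 0.0936, 0.2599]
eef_rot: [0.991, 0.134, -0.0, 0.0]
contact_force: [0.1, 3.0, 2.5]
opening: 0.005
finger_force: 1.6
t 10.5 box [1.000e-04 8.100e-02 2.599e-01] F [0.1 3.  2.5] open 0.005
[[1.0, -0.005, -0.0], [-0.005, -1.0, -0.0], [-0.0, 0.0, -1.0]]
```

```bash
python3 -m jog '[[[0,0.0072,0.0016,0,0,0],[0,0.0071,0.002,0,0,0],[0,0.007,0.0024,0,0,0],[0,0.007,0.0028,0,0,0],[0,0.0069,0.0032,0,0,0],[0,0.0068,0.0035,0,0,0],[0,0.0066,0.0038,0,0,0],[0,0.0065,0.0041,0,0,0],[0,0.0064,0.0044,0,0,0],[0,0.0062,0.0046,0,0,0],[0,0.006,0.0049,0,0,0],[0,0.0057,0.0052,0,0,0]]]'; python3 -c "from h import *;where()"
```

```text
clock: 12.0
tool_pos: [0.5616, 0.0172, 0.2171]
eef_rot: [0.991, 0.134, -0.0, 0.0]
contact_force: [-0.5, 0.4, 2.4]
opening: 0.004
finger_force: 1.1
t 12.0 box [-0.0003  0.0018  0.2171] F [-0.5  0.4  2.4] open 0.004
[[1.0, -0.005, -0.0], [-0.005, -1.0, -0.0], [-0.0, 0.0, -1.0]]
```

```bash
python3 -m jog '[[[0,0.0056,0.0053,0,0,0],[0,0.0053,0.0056,0,0,0],[0,0.0051,0.0059,0,0,0],[0,0.0049,0.0061,0,0,0],[0,0.0046,0.0063,0,0,0],[0,0.0044,0.0065,0,0,0],[0,0.004,0.0067,0,0,0],[0,0.0037,0.0069,0,0,0],[0,0.0034,0.007,0,0,0],[0,0.0031,0.0071,0,0,0],[0,0.0028,0.0072,0,0,0],[0,0.0025,0.0073,0,0,0]]]'; python3 -c "from h import *;where()"
```

```text
clock: 13.5
tool_pos: [0.5747, -0.0301, 0.1391]
eef_rot: [0.991, 0.134, -0.0, 0.0]
contact_force: [0.4, -0.2, 1.5]
opening: 0.01
finger_force: 0.7
t 13.5 box [-0.0005 -0.0473  0.1391] F [ 0.4 -0.2  1.5] open 0.01
[[1.0, -0.005, -0.0], [-0.005, -1.0, -0.0], [-0.0, 0.0, -1.0]]
```

```bash
python3 -m jog '[[[0,0.002,0.0075,0,0,0],[0,0.0015,0.0075,0,0,0],[0,0.001,0.007,0,0,0],[0,0.001,0.006,0,0,0],[0,0,0.005,0,0,0],[0,0,0.004,0,0,0],[0,0,0.003,0,0,0],[0,0,0.002,0,0,0],[0,0,0.002,0,0,0]]]'; python3 -c "from h import *;where()"
```

```text
clock: 14.62
tool_pos: [0.5761, -0.0352, 0.0956]
eef_rot: [0.991, 0.134, -0.0, 0.0]
contact_force: [-0.2, -0.6, 1.5]
opening: 0.003
finger_force: 0.6
t 14.62 box [-0.0005 -0.0526  0.0956] F [-0.2 -0.6  1.5] open 0.003
[[1.0, -0.005, -0.0], [-0.005, -1.0, -0.0], [-0.0, 0.0, -1.0]]
```

```bash
python3 -m jog '[[[0,0,0.0015,0,0,0],[0,0,0.001,0,0,0],[0,0,0.001,0,0,0],[0,0,0,0,0,0]]]'; python3 -c "from h import *;where()"
```

```text
clock: 15.12
tool_pos: [0.5762, -0.0352, 0.0939]
eef_rot: [0.991, 0.134, 0.0, 0.0]
contact_force: [-4.0, -1.3, 15.6]
opening: 0.004
finger_force: 7.9
t 15.12 box [-0.0005 -0.0526  0.0939] F [-4.  -1.3 15.6] open 0.004
[[1.0, -0.005, 0.001], [-0.005, -1.0, -0.001], [0.001, 0.001, -1.0]]
```

Firm stop at the shut height (0.0939 against 0.0935). One slightly firmer press, then retract and look.

```bash
python3 -m jog '[[[0,0,0.0007,0,0,0],[0,0,0,0,0,0],[0,0,-0.01,0,0,0],[0,0,-0.03,0,0,0],[0,0,-0.05,0,0,0],[-0.03,0.03,-0.04,0,0,0],[-0.04,0.04,0,0,0,0],[-0.04,0.04,0,0,0,0],[-0.04,0.04,0,0,0,0],[0,0.02,0,0,0,0],[0,0,0,0,0,0]]]'
python3 - <<'E'
from h import *
where();ims=[]
for n,(r,c) in(("scene",(100,200)),("top",(130,150))):
    d=snapshot(n);ims.append(cv2.resize(cv2.cvtColor(d["frame"],cv2.COLOR_RGB2BGR)[r:r+200,c:c+300],None,fx=2,fy=1.5 if 0 else 1.5))
    b=np.load("b.npy")
    print(n,[ (proj(d,world(b,lid(0,.21,x)))[0]-[c,r]).round(1)*[2,1.5] for x in(-.1,.1)])
cv2.imwrite("pics/f.png",np.vstack(ims))
E
```

```text
clock: 16.5
tool_pos: [0.4767, -0.2403, 0.2214]
eef_rot: [0.991, 0.133, 0.0, 0.0]
contact_force: [0.5, 0.4, -0.2]
opening: 0.004
finger_force: 0.0
t 16.5 box [-0.1517 -0.2232  0.2214] F [ 0.5  0.4 -0.2] open 0.004
[[1.0, -0.008, 0.001], [-0.008, -1.0, -0.001], [0.001, 0.001, -1.0]]
scene [array([102.4 , 219.45]), array([277.8, 241.2])]
top [array([460.2 , 156.75]), array([418.8,  60.9])]
```

View pics/f.png

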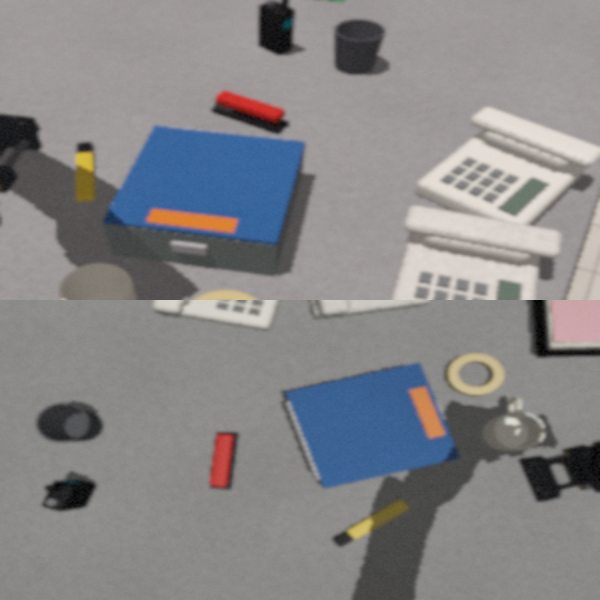

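Both views show the lid flat on the box, its edge corners at about (107,218) and (278,241) against the predicted (102,219) and (278,241). Everything else is in place and the hand is clear.

```bash
python3 -c "from plant import *;print(finish_job())"
```

```text
the job is handed in; nothing more can be done
None
```

The key panel is pressed fully down and the lid was then pushed fully shut; the job is handed in with the hand clear, nothing on the desk moved, and it took about 16.5 s (no verdict was returned).

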